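Clamp a text block with the inner knob of a coaxial pair

TASK

Slide the pressed text block along the jig's board until its end is fully home against the fixed wooden end stop on the robot's right. Then clamp it by turning the small inner knob clockwise until the sprung jaw behind the block gives about 2.5 mm, a grip of about 10 N, never crushing it beyond 18 N. Leave the outer pointer ring at its setting, let go of the knob, and do not disturb the things lying about.

Things in the scene. Friction and masses are not known exactly. Their poses are not given: they have to be found in the camera images.
- jig: Fixed jig: plywood board 280x310x8 mm on the bench, x -55..225, y -130..180 mm. Origin on the knob pair's upright axis at bench level; x from the knobs to the block and jaw (away from the robot), y to the robot's left, z up. A wooden end stop (50 mm high, 14 mm thick) has its face, looking to +y, at y=-101 mm. Board top is z=8 mm. A fence with a sprung jaw stands at the far x side.
- block_center (a point): Centre (half-way up) of the loose white paper text block, 146 mm in x, 200 in y, 42 high, about 0.6 kg, flat on the board (top 50 mm over the bench) between cam and jaw, axes near parallel to the jig's. It starts 25 to 55 mm short of the end stop with a few mm of play in x; when home its centre is at jig y=-1 mm. Its +y end face is free to be pushed with shut fingers.
- knob_grip (a point): Point on the axis of the inner knob half-way up, 106 mm over the bench. The knob is an upright black fluted cylinder 32 mm across, 88 to 122 mm over the bench, above the wider coaxial ring. Its spindle carries below an eccentric disc cam, 40 mm across, 15 to 43 mm over the bench, which pushes the block's near face to +x and drags it a little to -y.
- knob (a joint): Angle of the inner knob, rad; grows clockwise from above; 0..2.9, starts at 0..0.4. The cam reaches 20-10*cos(angle) mm from the axis to +x: it meets the block, slides it to the jaw, then squeezes the jaw. The bare knob takes 0.10 N m, sliding the block up to 0.1 more, and each N of jaw force adds 0.025 to 0.035 (read at rest after small turns). It stays put when let go.
- ring (a joint): Angle of the outer ring, rad, clockwise from above, -0.55..0.55. Leave it alone. It runs very lightly (0.03 N m), so a brush of the fingers moves it.
- pointer (a point): Tip of the ring's pointer, a 6 mm rod reaching 75 mm from the axis to the robot's right front, 67 mm over the bench, over a small graduated quadrant (top 61 mm over the bench). The ring is knurled aluminium, 58 mm across, 62 to 82 mm over the bench, right below the inner knob.
- text_block: The text block itself; origin at the centre of its underside, x across the 146 mm width, y along the 200 mm.
- eraser: Bystander, worn eraser 21 x 42 x 13 mm on the near left corner of the board; leave alone.
- needle_tin: Bystander, round tin 46 mm across, 21 mm high, right of the jig; leave alone.
- beeswax: Bystander, cake of wax 31 x 45 x 19 mm, left of the jig; leave alone.
- thread_reel: Bystander, reel 36 mm across, 45 mm high, left of the jig; leave alone.
- jaw_plane (a point): Fixed mark on the board midway along the jaw (jig x=168, y=0 mm, 8 mm over the bench). Above it is the dark steel jaw bar (140 mm in y, top 56 mm over the bench; fence behind 62 mm) facing -x. The fence is bolted anew each time: the jaw's free face lies anywhere at jig x=165..171 mm; this is not measured and must be felt or seen. The jaw yields 1 mm per 4 N, travel 12 mm.

How it is judged (in metres and radians):
On the way, in this order (a step that is already met when the one before it is completed fails the run):
1. the text block is home against the end stop, not yet clamped (y of text_block in the frame of jig below 0.0025 m and contact force between jaw and text_block below 4 N), for 0.2 s.
2. the jaw grips the block with at least 6 N (contact force between jaw and text_block above 6 N), for 0.2 s.
At the end, for the whole second after the job is handed in: The text block lies within 3 mm of the end stop, square to the jig within 2 degrees, at rest and held by the sprung jaw with 6 to 15 N; the ring's pointer is within 6 mm (0.08 rad) of where it started (y of text_block in the frame of jig below 0.0025 m and angle between the x axis of text_block and the x axis of jig, either way round below 0.035 rad and contact force between jaw and text_block between 6 and 15 N and distance of pointer from where it was at the start of the episode below 0.006 m and linear speed of text_block below 0.01 m/s); the robot touches nothing.
It fails at once if the jaw crushes the block (over 18 N) (contact force between jaw and text_block above 18 N).
It fails at once if the outer ring is turned (its pointer moved over 6 mm) (distance of pointer from where it was at the start of the episode above 0.006 m).
It fails at once if a bystander is moved over 20 mm (distance of any of eraser, needle_tin, beeswax, thread_reel from where it was at the start of the episode above 0.02 m).
It also fails if it takes over 64 s, if anything falls off the work surface, if the arm or the gripper's body presses on something with over 40 N, if the wrist force passes 120 N, or if a joint passes its speed limit or range.

ROBOT

A 6-joint arm with a two-finger parallel gripper is mounted at the origin on a cart in front of the work surface, level with it; the furniture and walls round the work are solid. World frame = base frame: x ahead of the robot, y to its left, z up, the work surface at z = 0. Lengths are in m, angles in degrees, forces in N, time in s.
With the tool pointing down it reaches from about 0.4 to 0.825 m from the base axis. Payload 7 kg.
Tool frame: the origin (TCP) lies midway between the tips of the shut fingers; the grasp point (between the pads) lies 19 mm behind it; z points along the fingers, y is the line along which they close (so a half turn about z gives the same grasp; the last joint's range is limited). The gripper opens to 88 mm and grips with 3 to 60 N. Pads are 19 mm wide; open, the fingers measure 130 mm over their backs; the gripper's body (78 mm by 193 mm) begins 47 mm behind the grasp point.
Start: joints at [-52.535, 20.546, 0.682, 0, -70.136, -16.507], TCP at [0.241, -0.63, 0.188] pointing down, gripper open.
Joint ranges: [-176.03, 176.03], [-82.01, 121.73], [-58.28, 71.71], [-173.87, 95.51], [-174.79, -0.11], [-173.66, 173.66]. Speed limits (degrees/s): [136.94, 136.94, 172.46, 180, 180, 180].

INTERFACE

Orientations are given as [roll, pitch, yaw] about the fixed x, y, z axes, in that order (R = Rz(yaw) Ry(pitch) Rx(roll)).
In Python, from plant import r gives the robot as it stands. The module is installed in compiled form; this text tells all that it offers.
- The arm moves only by the tool play_rows, never from a script. Its argument "rows" is a list of rows, each an object with "slide": the shift along the tool's x, y, z as a fraction of full scale, a list of three; "delta_rot": the turn, a rotation vector about the tool's x, y, z as a fraction of full scale, a list of three; "fingers": the opening, from -1 (shut) to 1 (fully open). In form: [{"slide": [x, y, z], "delta_rot": [rx, ry, rz], "fingers": fingers}, ...]. A call has 1 to 8 rows; each row shifts and turns the commanded pose from where the row before left it, along the tool's axes as they then stand; what a row does not reach is not made up. Full scale, the value 1, is 0.15 m for a shift and 0.08 rad for a turn. A row lasts 1/8 s, in which the tool goes at most 62.5 mm and 10.7 degrees, less where a joint would pass 70% of its speed; a pose out of reach is approached as far as the arm can. A call with a number of a shift or a turn outside -1 to 1 is refused whole. A call with a gripper value outside its range is refused whole. The fingers move at their own pace and stop on an object; "squeeze" is the grip in N (left out, the last holds). Time passes only in rows, so rows that do not move let the fingers close. It gives the time, the measured TCP pose, the force, the opening and the grip force at its end, in the units of the state.
- r.get_state(): the state, without advancing time (a new reading comes with each control period).
- r.capture(name): name is "side" or "top" or "wrist"; returns a dict with "image" (384x512x3 uint8, blue, green, red), "fx", "fy", "cx", "cy" (pixels), "R" (3x3) and "t" (3): a world point X has camera coordinates R X + t; the wrist camera has in their place "T_tool_cam" (4x4, takes a point from camera to tool coordinates, whose origin is the TCP and whose axes are the flange's). Camera axes: x right, y down, z forward; pixel columns grow to the right and rows downward; lengths in m; the calibration is good to about 2 mm. A picture is of the moment at which its call begins: read the wrist's pose just before it. There is no depth.
- r.close_job(): hands the job in; it is judged then, once.
The state is a dict: "time_s": time; "joints": joint angles; "qd": joint speeds; "joint_torque": joint torques, N m; "tcp_pos": TCP position; "eef_rot": TCP orientation; "contact_force": force on the tool from outside, world axes, zero at the start; "moment": the same for the moment, N m; "gripper_width": finger opening in m; "gripper_force": force on a finger pad.
Only numpy, scipy, OpenCV 4.12 (cv2) and the standard library are available. Lean on these libraries where they do the work, as an engineer would, in place of code of your own. Each camera call takes 0.05 s, during which the arm holds its last target. There are 200 camera calls.

## Working session

There is one attempt and no reset: what is moved stays moved. The work goes in short steps, Python scripts to look and compute and a tool call to move; the robot and the scene stay as the last step left them, time stands still between calls to the robot, and variables do not carry over. Pictures are saved under pics/ and viewed, at most 10 in all, crops included, and the job is handed in when it is done.

Besides the shell and the picture viewer there is one more tool, called after "Emit:" by a JSON object that holds its "api" and its "payload", one argument or row to a line. play_rows: Moves the arm, as the interface text tells. Shift numbers are shares of 0.15 m and turn numbers shares of 0.08 rad, none past 1 either way. Its arguments: {"type":"object","properties":{"rows":{"type":"array"},"squeeze":{"type":"number"}},"required":["rows"]}

```bash
mkdir -p pics; cat > h.py <<'E'
import numpy as np, cv2
from plant import r
def ray(c,u,v):
    d=c["R"].T@np.array([(u-c["cx"])/c["fx"],(v-c["cy"])/c["fy"],1.]); o=-c["R"].T@c["t"]; return o,d
def onz(c,u,v,z):
    o,d=ray(c,u,v); return (o+d*(z-o[2])/d[2])
def proj(c,X):
    p=c["R"]@np.array(X)+c["t"]; return c["cx"]+c["fx"]*p[0]/p[2],c["cy"]+c["fy"]*p[1]/p[2]
E
python3 - <<'E'
from h import *
import pickle
for n in("top","side"):
    c=r.capture(n); pickle.dump(c,open(n+".pkl","wb")); cv2.imwrite(f"pics/{n}0.png",c["image"]); print(n,c["fx"],c["cx"],c["cy"],-c["R"].T@c["t"])
s=r.get_state(); print({k:np.round(s[k],3) for k in s})
E
```

```text
top 357.12467453293783 252.57317540411643 188.26825501873225 [0.38226147 0.04442768 1.03784256]
side 425.41436896959556 256.09791152715906 187.3012482079588 [0.61226906 1.10739992 0.71297996]
{'time_s': np.float64(0.1), 'joints': array([-5.2535e+01,  2.0587e+01,  6.3800e-01, -1.7000e-02, -7.0137e+01,
       -1.6507e+01]), 'qd': array([ 0.028, -0.091,  0.153,  0.134, -0.038, -0.043]), 'joint_torque': array([-3.0000e-03, -5.8416e+01,  2.9375e+01,  7.0160e+00,  1.0000e-02,
       -0.0000e+00]), 'tcp_pos': array([ 0.241, -0.63 ,  0.187]), 'eef_rot': array([ 1.79913e+02, -9.00000e-03, -1.59048e+02]), 'contact_force': array([0.359, 0.905, 0.708]), 'moment': array([ 0.025, -0.006,  0.022]), 'gripper_force': np.float64(0.0), 'gripper_width': np.float64(0.088)}
```

View pics/top0.png

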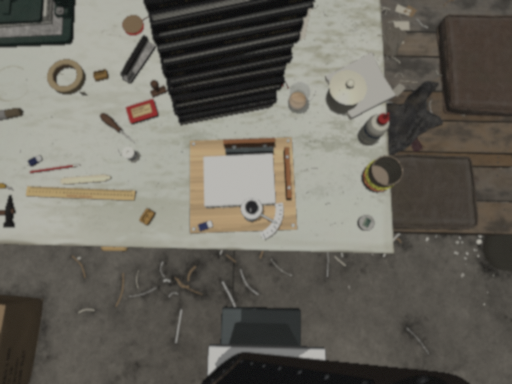

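View pics/side0.png

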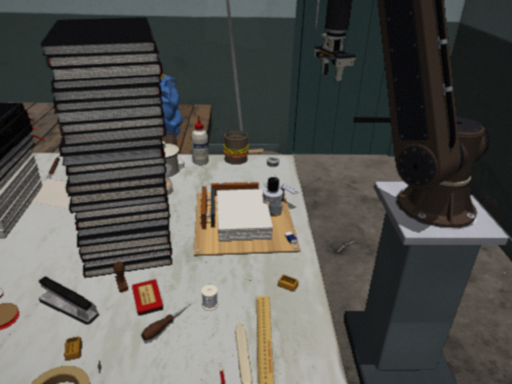

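The top view shows the board at u 189–297, v 138–233, the white block at about (240,180), the knob at (252,209), the jaw and fence at v≈147, and the end stop at u≈288. Next I'll measure these at higher zoom.

```bash
python3 - <<'E'
from h import *
import pickle
c=pickle.load(open("top.pkl","rb")); im=c["image"]; hsv=cv2.cvtColor(im,cv2.COLOR_BGR2HSV)
roi=np.zeros(im.shape[:2],np.uint8); roi[130:245,180:305]=255
w=((hsv[...,1]<40)&(hsv[...,2]>150)&(roi>0)).astype(np.uint8)
w[:,:195]=0;w[:,290:]=0;w[:145]=0;w[232:]=0
cs,_=cv2.findContours(w,0,2); k=max(cs,key=cv2.contourArea); print("block",cv2.minAreaRect(k),cv2.boundingRect(k))
b=((hsv[...,1]>70)&(hsv[...,2]>100)&(roi>0)).astype(np.uint8)
b=cv2.morphologyEx(b,3,np.ones((9,9)))
cs,_=cv2.findContours(b,0,2); k=max(cs,key=cv2.contourArea); R=cv2.minAreaRect(k); print("board",R)
for p in cv2.boxPoints(R): print(np.round(onz(c,*p,0.008),4))
k=((hsv[...,2]<50)&(roi>0)).astype(np.uint8); k[:195]=0;k[225:]=0;k[:,:235]=0;k[:,265:]=0
ys,xs=np.nonzero(k); print("knob",xs.mean(),ys.mean(),len(xs),onz(c,xs.mean(),ys.mean(),.122))
cv2.imwrite("pics/tc.png",cv2.resize(im[130:240,182:304],None,fx=5.4,fy=5.4,interpolation=2))
E
```

```text
block ((243.2016143798828, 193.07330322265625), (77.20316314697266, 78.91384887695312), 88.72696685791016) (203, 154, 81, 78)
board ((241.2747344970703, 184.643310546875), (91.70143127441406, 105.42205810546875), 87.79740142822266)
[0.7295 0.2516 0.008 ]
[ 0.7498 -0.0666  0.008 ]
[ 0.4732 -0.0771  0.008 ]
[0.4546 0.2251 0.008 ]
knob 251.56896551724137 206.10344827586206 58 [0.51819002 0.05055715 0.122     ]
```

View pics/tc.png

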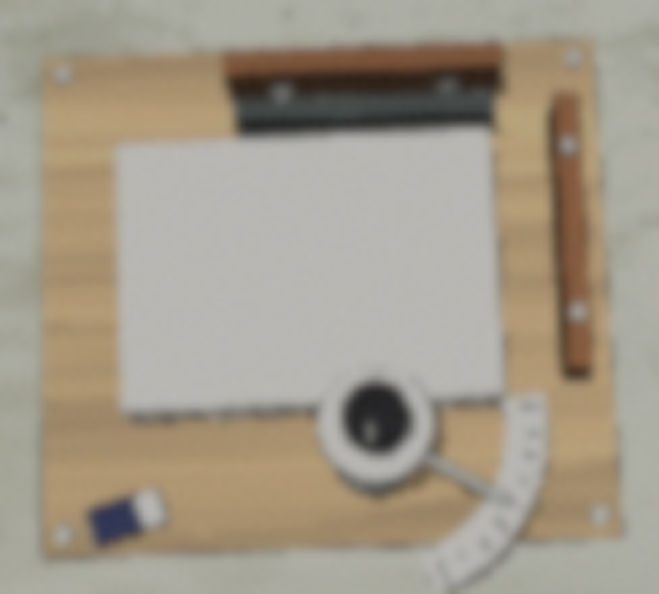

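The crop shows the board corners at (42,55), (594,40), (622,535) and (45,557). The block's top corners are at (117,143), (490,127), (502,400) and (123,415), and the knob top is at (378,416). The end stop face is at u≈553–565 and the pointer tip is near (500,500).

```bash
python3 - <<'E'
from h import *
import pickle
c=pickle.load(open("top.pkl","rb"))
f=lambda u,v,z: onz(c,182+(u+.5)/5.4-.5,130+(v+.5)/5.4-.5,z)
W=np.array([f(*p,.008)[:2] for p in[(42,55),(594,40),(622,535),(45,557)]])
J=np.array([[.225,.18],[.225,-.13],[-.055,-.13],[-.055,.18]])
print(np.round(W,4), [np.linalg.norm(W[i]-W[i-1]) for i in range(4)])
A=W-W.mean(0);B=J-J.mean(0)
th=np.arctan2((B[:,0]*A[:,1]-B[:,1]*A[:,0]).sum(),(A*B).sum())
R=np.array([[np.cos(th),-np.sin(th)],[np.sin(th),np.cos(th)]]);o=W.mean(0)-R@J.mean(0)
print("yaw",np.degrees(th),"o",o,"resid",np.round(W-(J@R.T+o),4))
toj=lambda p:(p[:2]-o)@R
print("knob world",f(378,416,.122),"jig",toj(f(378,416,.122)))
print("ring centre",f(377,428,.082),toj(f(377,428,.082)))
for p in[(117,143),(490,127),(502,400),(123,415)]: print("block",toj(f(*p,.05)), f(*p,.05))
print("stop face", toj(f(552,94,.058)),toj(f(564,376,.058)))
print("jaw top front",toj(f(238,120,.056)),toj(f(490,120,.056)))
print("pointer",toj(f(505,500,.067)))
np.savez("jig.npz",o=o,th=th)
# side cam cross-check: knob
cs=pickle.load(open("side.pkl","rb")); X=[*o,.122]; print("side proj",proj(cs,X), proj(c,X))
im=cs["image"]; cv2.imwrite("pics/sc.png",cv2.resize(im[165:260,185:305],None,fx=6,fy=6,interpolation=2))
E
```

```text
[[ 0.7331  0.2441]
 [ 0.7491 -0.0648]
 [ 0.4726 -0.0802]
 [ 0.4538  0.2263]] [np.float64(0.2798630717519153), np.float64(0.30932565215957514), np.float64(0.2769070216253686), np.float64(0.3071045606158245)]
yaw 3.322550464043621 o [0.518772   0.05148402] resid [[ 0.0002 -0.0001]
 [-0.0018  0.0005]
 [ 0.0012  0.0013]
 [ 0.0004 -0.0017]]
knob world [0.51681651 0.05046311 0.122     ] jig [-0.00201138 -0.00090586]
ring centre [0.51663048 0.05108157 0.082     ] [-0.00216125 -0.00027767]
block [0.15990882 0.1327281 ] [0.67071952 0.19325684 0.05      ]
block [ 0.16186393 -0.06598617] [ 0.68418821 -0.00501009  0.05      ]
block [ 0.01470984 -0.06551175] [ 0.53725398 -0.01306507  0.05      ]
block [0.01366991 0.13072988] [0.52484223 0.18278643 0.05      ]
stop face [ 0.17649408 -0.09913586] [ 0.02486035 -0.0974658 ]
jaw top front [0.16854501 0.06773162] [ 0.16390632 -0.06575554]
pointer [-0.03883547 -0.06350243]
side proj (np.float64(273.0802878344885), np.float64(178.47124764651633)) (np.float64(251.2165418284873), np.float64(205.87267903649433))
```

View pics/sc.png

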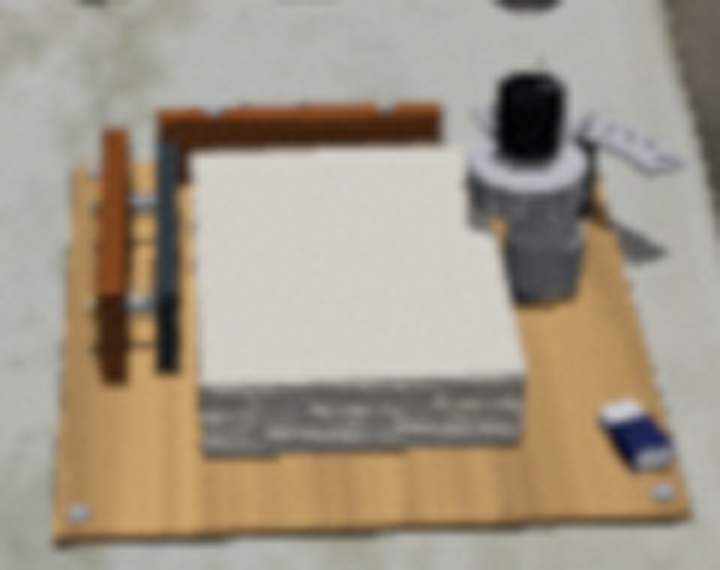

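Emit:
{"api": "play_rows", "payload": {
  "rows": [
    {"slide": [-0.2646, 0.274, 0], "delta_rot": [0, 0, 0], "fingers": -1},
    {"slide": [-0.2646, 0.274, 0], "delta_rot": [0, 0, 0], "fingers": -1},
    {"slide": [-0.2646, 0.274, 0], "delta_rot": [0, 0, 0], "fingers": -1},
    {"slide": [-0.2646, 0.274, 0], "delta_rot": [0, 0, 0], "fingers": -1},
    {"slide": [-0.2646, 0.274, 0], "delta_rot": [0, 0, 0], "fingers": -1},
    {"slide": [-0.2646, 0.274, 0], "delta_rot": [0, 0, 0], "fingers": -1},
    {"slide": [-0.2646, 0.274, 0], "delta_rot": [0, 0, 0], "fingers": -1},
    {"slide": [-0.2646, 0.274, 0], "delta_rot": [0, 0, 0], "fingers": -1}
  ]
}}

```text
time_s: 1.1
tcp_pos: [0.4206, -0.2079, 0.1883]
eef_rot: [-180.0, 0.0, -159.0]
contact_force: [1.4, -0.3, 0.1]
gripper_width: 0.0129
gripper_force: 0.0
```

Emit:
{"api": "play_rows", "payload": {
  "rows": [
    {"slide": [-0.2646, 0.274, 0], "delta_rot": [0, 0, 0], "fingers": -1},
    {"slide": [-0.2646, 0.274, 0], "delta_rot": [0, 0, 0], "fingers": -1},
    {"slide": [-0.2646, 0.274, 0], "delta_rot": [0, 0, 0], "fingers": -1},
    {"slide": [-0.2646, 0.274, 0], "delta_rot": [0, 0, 0], "fingers": -1},
    {"slide": [-0.2646, 0.274, 0], "delta_rot": [0, 0, 0], "fingers": -1},
    {"slide": [-0.2646, 0.274, 0], "delta_rot": [0, 0, 0], "fingers": -1},
    {"slide": [-0.2646, 0.274, 0], "delta_rot": [0, 0, 0], "fingers": -1},
    {"slide": [-0.2646, 0.274, 0], "delta_rot": [0, 0, 0], "fingers": -1}
  ]
}}

```text
time_s: 2.1
tcp_pos: [0.5995, 0.2127, 0.1879]
eef_rot: [-180.0, -0.0, -159.0]
contact_force: [0.9, 0.0, 0.4]
gripper_width: 0.0006
gripper_force: 0.0
```

Emit:
{"api": "play_rows", "payload": {
  "rows": [
    {"slide": [0, 0, 0], "delta_rot": [0, 0, -0.985], "fingers": -1},
    {"slide": [0, 0, 0], "delta_rot": [0, 0, -0.985], "fingers": -1},
    {"slide": [0, 0, 0], "delta_rot": [0, 0, -0.985], "fingers": -1},
    {"slide": [0, 0, 0], "delta_rot": [0, 0, -0.985], "fingers": -1},
    {"slide": [0, 0, 0], "delta_rot": [0, 0, -0.985], "fingers": -1},
    {"slide": [0, 0, 0], "delta_rot": [0, 0, -0.985], "fingers": -1},
    {"slide": [0, 0, 0], "delta_rot": [0, 0, -0.985], "fingers": -1},
    {"slide": [0, 0, 0], "delta_rot": [0, 0, -0.985], "fingers": -1}
  ]
}}

```text
time_s: 3.1
tcp_pos: [0.5989, 0.2108, 0.1877]
eef_rot: [180.0, -0.0, -122.8]
contact_force: [0.2, -0.5, 0.4]
gripper_width: -0.0001
gripper_force: 0.0
```

Emit:
{"api": "play_rows", "payload": {
  "rows": [
    {"slide": [0, 0, 0], "delta_rot": [0, 0, -0.985], "fingers": -1},
    {"slide": [0, 0, 0], "delta_rot": [0, 0, -0.985], "fingers": -1},
    {"slide": [0, 0, 0], "delta_rot": [0, 0, -0.985], "fingers": -1},
    {"slide": [0, 0, 0], "delta_rot": [0, 0, -0.985], "fingers": -1},
    {"slide": [0, 0, 0], "delta_rot": [0, 0, -0.985], "fingers": -1},
    {"slide": [0, 0, 0], "delta_rot": [0, 0, -0.985], "fingers": -1},
    {"slide": [0, 0, 0], "delta_rot": [0, 0, -0.985], "fingers": -1},
    {"slide": [0, 0, 0], "delta_rot": [0, 0, -0.985], "fingers": -1}
  ]
}}

```text
time_s: 4.1
tcp_pos: [0.5989, 0.2108, 0.1878]
eef_rot: [179.9, -0.0, -86.7]
contact_force: [-0.0, 0.3, 0.4]
gripper_width: 0.0007
gripper_force: 0.0
```

Emit:
{"api": "play_rows", "payload": {
  "rows": [
    {"slide": [0, 0, 0.2633], "delta_rot": [0, 0, 0], "fingers": -1},
    {"slide": [0, 0, 0.2633], "delta_rot": [0, 0, 0], "fingers": -1},
    {"slide": [0, 0, 0.2633], "delta_rot": [0, 0, 0], "fingers": -1},
    {"slide": [0, 0, 0.2633], "delta_rot": [0, 0, 0], "fingers": -1},
    {"slide": [0, 0, 0], "delta_rot": [0, 0, 0], "fingers": -1},
    {"slide": [0, 0, 0], "delta_rot": [0, 0, 0], "fingers": -1}
  ]
}}

```text
time_s: 4.85
tcp_pos: [0.6001, 0.2113, 0.0316]
eef_rot: [-179.9, 0.0, -86.8]
contact_force: [-0.3, 0.2, 1.7]
gripper_width: 0.0002
gripper_force: 0.0
```

Emit:
{"api": "play_rows", "payload": {
  "rows": [
    {"slide": [0.0333, 0, 0], "delta_rot": [0, 0, 0], "fingers": -1},
    {"slide": [0.0333, 0, 0], "delta_rot": [0, 0, 0], "fingers": -1},
    {"slide": [0.0333, 0, 0], "delta_rot": [0, 0, 0], "fingers": -1},
    {"slide": [0.0333, 0, 0], "delta_rot": [0, 0, 0], "fingers": -1},
    {"slide": [0.0333, 0, 0], "delta_rot": [0, 0, 0], "fingers": -1},
    {"slide": [0.0333, 0, 0], "delta_rot": [0, 0, 0], "fingers": -1},
    {"slide": [0.0333, 0, 0], "delta_rot": [0, 0, 0], "fingers": -1},
    {"slide": [0.0333, 0, 0], "delta_rot": [0, 0, 0], "fingers": -1}
  ]
}}

```text
time_s: 5.85
tcp_pos: [0.6015, 0.1707, 0.0302]
eef_rot: [180.0, -0.0, -86.8]
contact_force: [-0.3, 0.1, -0.0]
gripper_width: 0.0004
gripper_force: 0.0
```

Emit:
{"api": "play_rows", "payload": {
  "rows": [
    {"slide": [0.012, 0, 0], "delta_rot": [0, 0, 0], "fingers": -1},
    {"slide": [0.012, 0, 0], "delta_rot": [0, 0, 0], "fingers": -1}
  ]
}}

```text
time_s: 6.1
tcp_pos: [0.6017, 0.1673, 0.0303]
eef_rot: [180.0, -0.0, -86.8]
contact_force: [-0.3, 0.1, 0.2]
gripper_width: 0.0002
gripper_force: 0.0
```

```bash
python3 - <<'E'
from h import *
c=r.capture("side"); im=c["image"]; cv2.imwrite("pics/s1.png",cv2.resize(im[140:270,170:310],None,fx=4.5,fy=4.5,interpolation=2)); print(r.get_state()["contact_force"])
E
```

```text
[ 0.33222543 -0.31859722 -0.11425853]
```

View pics/s1.png

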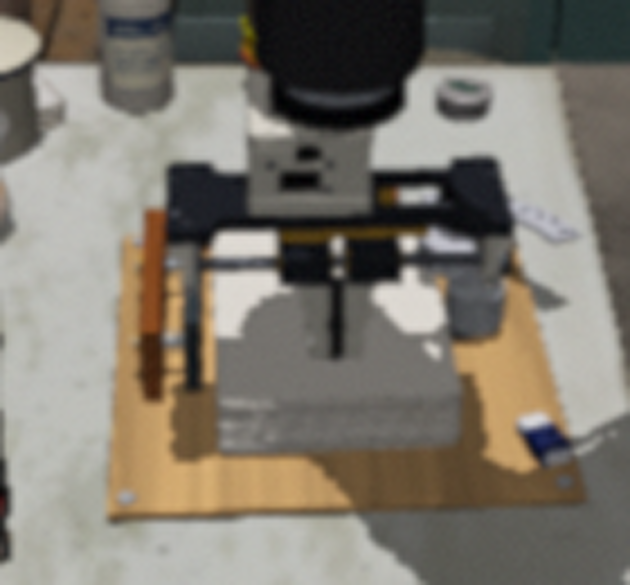

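The fingertips appear at crop (335,355), over the block's top, even though the TCP reads z=0.03. I'll check this numerically.

```bash
python3 - <<'E'
from h import *
import pickle
s=r.get_state(); c=pickle.load(open("side.pkl","rb")); q=np.load("jig.npz"); o,th=q["o"],q["th"]
R=np.array([[np.cos(th),-np.sin(th)],[np.sin(th),np.cos(th)]])
f=lambda p:np.round((np.array(p)-[170,140])*4.5)
print("tcp",s["tcp_pos"],f(proj(c,s["tcp_pos"])),"jig",(s["tcp_pos"][:2]-o)@R, s["time_s"])
for x,y,z in[(.014,.1325,.05),(.16,.1325,.05),(.014,.1325,.008),(.225,.18,.008),(-.055,.18,.008)]:
  w=R@[x,y]+o; print(x,y,z,f(proj(c,[*w,z])))
g=lambda u,v,z:(onz(c,170+u/4.5,140+v/4.5,z)[:2]-o)@R
for p in[(218,400),(458,395)]: print("end edge top",g(*p,.05))
for p in[(218,452),(458,440)]: print("bottom",g(*p,.008))
print("tip at z .03/.05/.07",[g(335,355,z) for z in(.03,.05,.07,.09,.11)])
E
```

```text
tcp [0.60164047 0.1672138  0.03027899] [333. 399.] jig [0.08943651 0.11073244] 6.15
0.014 0.1325 0.05 [462. 389.]
0.16 0.1325 0.05 [215. 397.]
0.014 0.1325 0.008 [459. 446.]
0.225 0.18 0.008 [103. 509.]
-0.055 0.18 0.008 [586. 491.]
end edge top [0.15825043 0.13556197]
end edge top [0.01729884 0.13840224]
bottom [0.15909032 0.13035994]
bottom [0.01413316 0.12681658]
tip at z .03/.05/.07 [array([0.08501062, 0.06443689]), array([0.08704661, 0.09326015]), array([0.0890826 , 0.12208341]), array([0.09111858, 0.15090666]), array([0.09315457, 0.17972992])]
```

```bash
python3 - <<'E'
from h import *
t=r.capture("top")["image"][130:240,170:304]; s=r.capture("side")["image"][195:250,210:285]; w=r.capture("wrist")["image"]
a=cv2.resize(t,(400,328),interpolation=2); b=cv2.resize(s,(400,293),interpolation=2); w=cv2.resize(w,(400,300))
cv2.imwrite("pics/m1.png",np.hstack([np.vstack([a[:290],w]),np.vstack([b[:290],np.zeros((300,400,3),np.uint8)])]))
st=r.get_state(); print(st["joint_torque"],st["joints"])
E
```

```text
[-8.91377404e-02 -5.68997383e+01  2.35837483e+01  5.63907042e+00
 -1.17872478e-02  5.03735529e-03] [ 3.34419369e+01  2.38282470e+01 -1.69009696e+01  2.58411835e-04
 -4.92666622e+01 -3.02399868e+01]
```

View pics/m1.png

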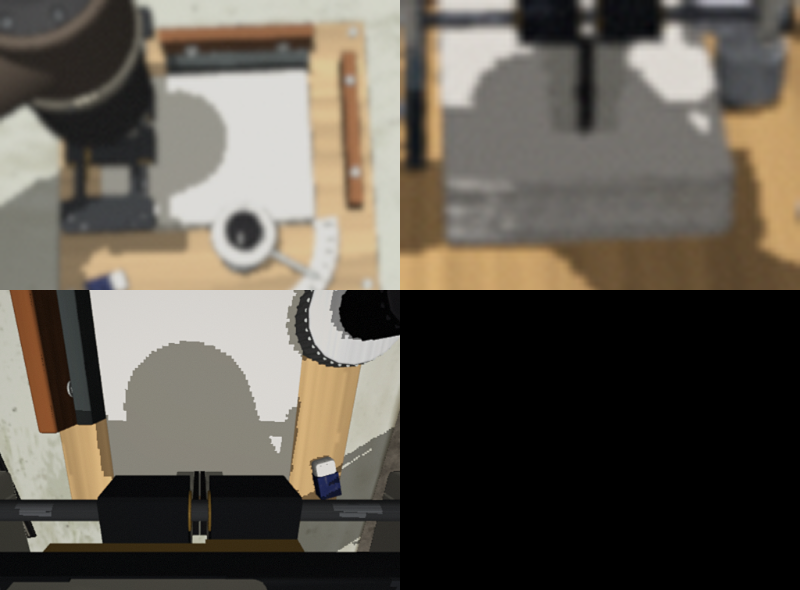

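```bash
python3 - <<'E'
from h import *
from scipy.spatial.transform import Rotation as Ro
import pickle
s=r.get_state(); w=r.capture("wrist"); T=w["T_tool_cam"]; print(np.round(T,3),w["fx"],w["cx"],w["cy"])
q=np.load("jig.npz"); o,th=q["o"],q["th"]; R=np.array([[np.cos(th),-np.sin(th)],[np.sin(th),np.cos(th)]])
Rt=Ro.from_euler("xyz",s["eef_rot"],degrees=True).as_matrix()
def pw(X,dz=0):
    t=Rt.T@(np.array(X)-s["tcp_pos"]-[0,0,dz]); p=T[:3,:3].T@(t-T[:3,3]); return np.round([w["cx"]+w["fx"]*p[0]/p[2],w["cy"]+w["fx"]*p[1]/p[2]])
tc=pickle.load(open("top.pkl","rb"));
er=onz(tc,182+128/5.4,130+516/5.4,.021)
J=lambda x,y,z:[*(R@[x,y]+o),z]
c=r.capture("side")
for dz in(0,.03):
  print(dz,"knob",pw(J(0,0,.122),dz),"eraser(416,243)",pw(er,dz),"jaw end +y front top (~133,169)",pw(J(.168,.07,.056),dz),"tip",pw(s["tcp_pos"]+[0,0,dz],dz))
print("block corners +y top",pw(J(.16,.1325,.05)),pw(J(.014,.1325,.05)))
print("side scale bar: rod/body z", [np.round(proj(c,s["tcp_pos"]+np.array([0,0,h]))) for h in(0,.019,.03,.066,.1)])
E
```

```text
[[-0.    -0.957 -0.289  0.079]
 [ 1.    -0.     0.     0.001]
 [-0.    -0.289  0.957 -0.197]
 [ 0.     0.     0.     1.   ]] 299.74411240770877 255.09358208104672 196.24764476794357
0 knob [543.  -6.] eraser(416,243) [421. 242.] jaw end +y front top (~133,169) [118. 173.] tip [253. 222.]
0.03 knob [474.  21.] eraser(416,243) [402. 227.] jaw end +y front top (~133,169) [137. 164.] tip [253. 222.]
block corners +y top [147. 264.] [367. 263.]
side scale bar: rod/body z [array([244., 229.]), array([244., 223.]), array([244., 220.]), array([244., 208.]), array([244., 197.])]
```

```bash
python3 - <<'E'
from h import *
import pickle
c=pickle.load(open("side.pkl","rb"))
print([np.round(proj(c,[.241,-.63,.187+h]),1) for h in(0,.019,.03,.066,.1)], np.round(proj(c,[.241+.044*.3575,-.63-.044*.934,.187])), np.round(proj(c,[.241-.044*.3575,-.63+.044*.934,.187])))
im=c["image"][40:95,305:365]; big=cv2.resize(im,None,fx=8,fy=8,interpolation=2); cv2.imwrite("pics/g0.png",big)
E
```

```text
[array([329.7,  85.5]), array([330.2,  81. ]), array([330.5,  78.4]), array([331.5,  69.7]), array([332.4,  61.3])] [324.  83.] [335.  89.]
```

View pics/g0.png

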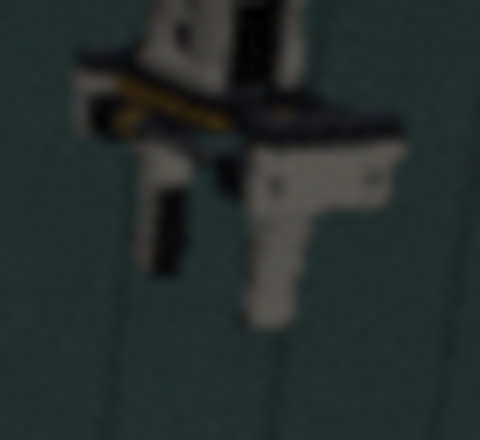

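Both views put the fingertips about 31 mm above the reported TCP. At start the tips were at (332,78) and the predicted TCP at (330,85.5). The fingers have therefore been gliding over the block without touching it. I'll back off and come down lower, watching the force.

Emit:
{"api": "play_rows", "payload": {
  "rows": [
    {"slide": [-0.1, 0, 0], "delta_rot": [0, 0, 0], "fingers": -1},
    {"slide": [-0.1, 0, 0], "delta_rot": [0, 0, 0], "fingers": -1},
    {"slide": [-0.12, 0, 0], "delta_rot": [0, 0, 0], "fingers": -1},
    {"slide": [0, 0, 0], "delta_rot": [0, 0, 0], "fingers": -1}
  ]
}}

```text
time_s: 6.9
tcp_pos: [0.5989, 0.2174, 0.0302]
eef_rot: [-180.0, 0.0, -86.7]
contact_force: [0.9, 0.7, 0.4]
gripper_width: -0.0001
gripper_force: 0.0
```

Emit:
{"api": "play_rows", "payload": {
  "rows": [
    {"slide": [0, 0, 0.05], "delta_rot": [0, 0, 0], "fingers": -1},
    {"slide": [0, 0, 0.05], "delta_rot": [0, 0, 0], "fingers": -1},
    {"slide": [0, 0, 0], "delta_rot": [0, 0, 0], "fingers": -1}
  ]
}}

```text
time_s: 7.28
tcp_pos: [0.5984, 0.2146, 0.0142]
eef_rot: [179.9, -0.1, -86.8]
contact_force: [-0.2, 0.5, 0.1]
gripper_width: 0.0003
gripper_force: 0.0
```

Emit:
{"api": "play_rows", "payload": {
  "rows": [
    {"slide": [0, 0, 0.03], "delta_rot": [0, 0, 0], "fingers": -1},
    {"slide": [0, 0, 0], "delta_rot": [0, 0, 0], "fingers": -1}
  ]
}}

```text
time_s: 7.52
tcp_pos: [0.5988, 0.2151, 0.0105]
eef_rot: [180.0, -0.0, -86.8]
contact_force: [0.2, 0.3, -0.2]
gripper_width: 0.0003
gripper_force: 0.0
```

Emit:
{"api": "play_rows", "payload": {
  "rows": [
    {"slide": [0, 0, 0.03], "delta_rot": [0, 0, 0], "fingers": -1},
    {"slide": [0, 0, 0], "delta_rot": [0, 0, 0], "fingers": -1}
  ]
}}

```text
time_s: 7.78
tcp_pos: [0.5987, 0.2152, 0.0059]
eef_rot: [180.0, -0.0, -86.8]
contact_force: [-0.2, 0.3, -0.7]
gripper_width: 0.0001
gripper_force: 0.0
```

No contact below the board-top height confirms the offset. I'll go to reported z≈0 and push.

Emit:
{"api": "play_rows", "payload": {
  "rows": [
    {"slide": [0, 0, 0.04], "delta_rot": [0, 0, 0], "fingers": -1},
    {"slide": [0.04, 0, 0], "delta_rot": [0, 0, 0], "fingers": -1},
    {"slide": [0.04, 0, 0], "delta_rot": [0, 0, 0], "fingers": -1},
    {"slide": [0.03, 0, 0], "delta_rot": [0, 0, 0], "fingers": -1},
    {"slide": [0.03, 0, 0], "delta_rot": [0, 0, 0], "fingers": -1}
  ]
}}

```text
time_s: 8.4
tcp_pos: [0.6004, 0.1944, 0.0004]
eef_rot: [-180.0, 0.0, -86.8]
contact_force: [0.5, 1.0, -1.4]
gripper_width: 0.0005
gripper_force: 1.2
```

Emit:
{"api": "play_rows", "payload": {
  "rows": [
    {"slide": [0.02, 0, 0], "delta_rot": [0, 0, 0], "fingers": -1},
    {"slide": [0.02, 0, 0], "delta_rot": [0, 0, 0], "fingers": -1},
    {"slide": [0.02, 0, 0], "delta_rot": [0, 0, 0], "fingers": -1}
  ]
}}

```text
time_s: 8.78
tcp_pos: [0.6008, 0.1855, 0.0004]
eef_rot: [-180.0, 0.0, -86.8]
contact_force: [-0.1, 2.5, -1.1]
gripper_width: 0.0004
gripper_force: 1.5
```

Emit:
{"api": "play_rows", "payload": {
  "rows": [
    {"slide": [0.025, 0, 0], "delta_rot": [0, 0, 0], "fingers": -1},
    {"slide": [0.025, 0, 0], "delta_rot": [0, 0, 0], "fingers": -1},
    {"slide": [0.025, 0, 0], "delta_rot": [0, 0, 0], "fingers": -1},
    {"slide": [0.02, 0, 0], "delta_rot": [0, 0, 0], "fingers": -1}
  ]
}}

```text
time_s: 9.28
tcp_pos: [0.6016, 0.171, 0.0004]
eef_rot: [-180.0, 0.0, -86.8]
contact_force: [0.7, 3.7, -0.4]
gripper_width: 0.0003
gripper_force: 1.7
```

Emit:
{"api": "play_rows", "payload": {
  "rows": [
    {"slide": [0.01, 0, 0], "delta_rot": [0, 0, 0], "fingers": -1},
    {"slide": [0.01, 0, 0], "delta_rot": [0, 0, 0], "fingers": -1}
  ]
}}

```text
time_s: 9.52
tcp_pos: [0.6018, 0.1682, 0.0004]
eef_rot: [-180.0, 0.0, -86.8]
contact_force: [0.6, 3.9, 0.3]
gripper_width: 0.0004
gripper_force: 1.8
```

Emit:
{"api": "play_rows", "payload": {
  "rows": [
    {"slide": [0.01, 0, 0], "delta_rot": [0, 0, 0], "fingers": -1},
    {"slide": [0.01, 0, 0], "delta_rot": [0, 0, 0], "fingers": -1}
  ]
}}

```text
time_s: 9.78
tcp_pos: [0.6019, 0.1661, 0.0004]
eef_rot: [-180.0, 0.1, -86.8]
contact_force: [-3.0, 12.6, 1.2]
gripper_width: 0.0003
gripper_force: 6.0
```

Emit:
{"api": "play_rows", "payload": {
  "rows": [
    {"slide": [0.007, 0, 0], "delta_rot": [0, 0, 0], "fingers": -1},
    {"slide": [0, 0, 0], "delta_rot": [0, 0, 0], "fingers": -1},
    {"slide": [0, 0, 0], "delta_rot": [0, 0, 0], "fingers": -1}
  ]
}}

```text
time_s: 10.15
tcp_pos: [0.6019, 0.1662, 0.0004]
eef_rot: [-179.9, 0.1, -86.8]
contact_force: [-3.7, 11.8, 0.4]
gripper_width: 0.0005
gripper_force: 5.9
```

Emit:
{"api": "play_rows", "payload": {
  "rows": [
    {"slide": [-0.05, 0, 0], "delta_rot": [0, 0, 0], "fingers": -1},
    {"slide": [-0.1, 0, 0], "delta_rot": [0, 0, 0], "fingers": -1},
    {"slide": [0, 0, -0.4], "delta_rot": [0, 0, 0], "fingers": -1},
    {"slide": [0, 0, -0.4], "delta_rot": [0, 0, 0], "fingers": -0.3},
    {"slide": [0, 0, -0.1], "delta_rot": [0, 0, 0], "fingers": 0.2},
    {"slide": [0, 0, 0], "delta_rot": [0, 0, 0], "fingers": 0.2}
  ]
}}

```text
time_s: 10.9
tcp_pos: [0.6009, 0.1871, 0.1364]
eef_rot: [-179.9, 0.1, -86.8]
contact_force: [0.3, 1.2, -0.8]
gripper_width: 0.025
gripper_force: 0.0
```

```bash
python3 - <<'E'
from h import *
c=r.capture("side"); im=c["image"]
cv2.imwrite("pics/s2.png",cv2.resize(im[130:260,170:310],None,fx=4.5,fy=4.5,interpolation=2))
s=r.get_state(); print(s["tcp_pos"],[np.round((np.array(proj(c,s["tcp_pos"]+np.array([0,0,h])))-[170,130])*4.5) for h in(0,.02,.03)])
E
```

```text
[0.60002386 0.18662331 0.13472683] [array([337., 314.]), array([338., 284.]), array([338., 269.])]
```

View pics/s2.png

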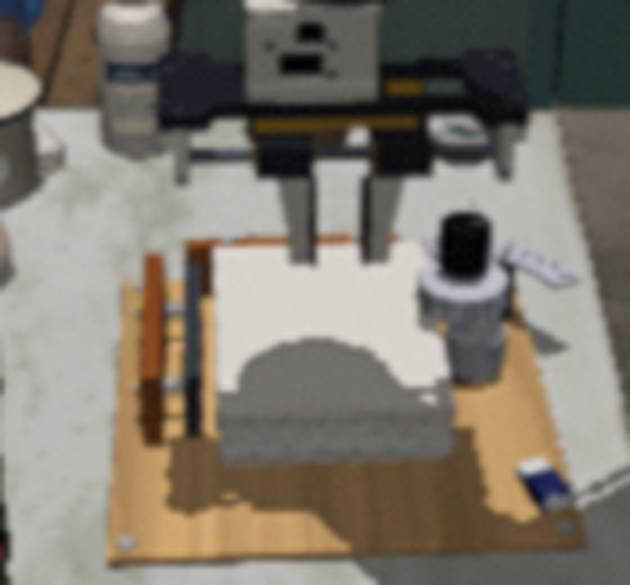

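The shut-finger tips read row 263 against h≈0.033, which again gives a tip offset of about 32 mm. The block sits at the stop. Next is moving over the knob with a pre-turn counter-clockwise.

Emit:
{"api": "play_rows", "payload": {
  "rows": [
    {"slide": [0.218, 0.149, 0], "delta_rot": [0, 0, 0], "fingers": 0.6},
    {"slide": [0.218, 0.149, 0], "delta_rot": [0, 0, 0], "fingers": 0.6},
    {"slide": [0.218, 0.149, 0], "delta_rot": [0, 0, 0], "fingers": 0.6},
    {"slide": [0.218, 0.149, 0], "delta_rot": [0, 0, 0], "fingers": 0.6}
  ]
}}

```text
time_s: 11.45
tcp_pos: [0.5165, 0.0495, 0.1331]
eef_rot: [179.8, -0.1, -86.8]
contact_force: [1.2, -0.0, 0.5]
gripper_width: 0.0674
gripper_force: 0.0
```

Emit:
{"api": "play_rows", "payload": {
  "rows": [
    {"slide": [0, 0, 0], "delta_rot": [0, 0, -1], "fingers": 0.6},
    {"slide": [0, 0, 0], "delta_rot": [0, 0, -1], "fingers": 0.6},
    {"slide": [0, 0, 0], "delta_rot": [0, 0, -1], "fingers": 0.6},
    {"slide": [0, 0, 0], "delta_rot": [0, 0, -1], "fingers": 0.6},
    {"slide": [0, 0, 0], "delta_rot": [0, 0, -1], "fingers": 0.6},
    {"slide": [0, 0, 0], "delta_rot": [0, 0, -1], "fingers": 0.6},
    {"slide": [0, 0, 0], "delta_rot": [0, 0, -1], "fingers": 0.6},
    {"slide": [0, 0, 0], "delta_rot": [0, 0, -1], "fingers": 0.6}
  ]
}}

```text
time_s: 12.45
tcp_pos: [0.5173, 0.0505, 0.1331]
eef_rot: [179.8, 0.1, -50.0]
contact_force: [0.2, 0.3, -0.0]
gripper_width: 0.0697
gripper_force: 0.0
```

```bash
python3 - <<'E'
from h import *
s=r.get_state(); print(s["tcp_pos"],s["eef_rot"],s["joints"],s["gripper_width"],s["moment"])
w=r.capture("wrist")["image"]; c=r.capture("side")["image"]
cv2.imwrite("pics/k1.png",np.vstack([cv2.resize(w,(400,300)),cv2.resize(c[130:230,205:340],(400,296),interpolation=2)]))
E
```

```text
[0.51726915 0.0505204  0.13306477] [ 1.79775965e+02  6.92315881e-02 -5.00053763e+01] [ 2.72190200e+01  8.66919042e+00 -2.30970430e+01 -2.10896566e-02
 -5.84675665e+01  1.27868052e+01] 0.06970836799001216 [-0.00884461  0.10337678  0.02198472]
```

View pics/k1.png

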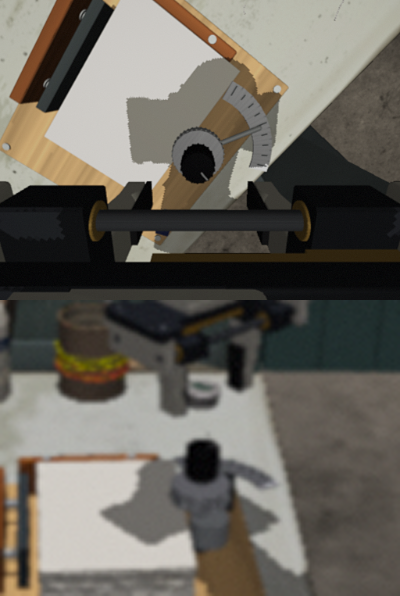

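The wrist view shows the knob top near (199,160), centred between the fingers at u≈135 and 260. I'll check the offset along the tool's x.

```bash
python3 - <<'E'
from h import *
w=r.capture("wrist"); im=w["image"].max(2); sub=im[170:248,215:300]
m=(sub<45).astype(np.uint8); n,l,st,ce=cv2.connectedComponentsWithStats(m); i=1+np.argmax(st[1:,4]); print(st[i]+[215,170,0,0,0],ce[i]+[215,170])
T=w["T_tool_cam"]
def pj(x,y,z): p=T[:3,:3].T@(np.array([x,y,z])-T[:3,3]); return np.round([w["cx"]+w["fx"]*p[0]/p[2],w["cy"]+w["fy"]*p[1]/p[2]],1)
print("pred edges",pj(-.016,0,.011),pj(.016,0,.045),pj(0,.016,.011),pj(0,-.016,.011))
E
```

```text
[ 231  184   45   51 1699] [252.72395527 209.03472631]
pred edges [253.4 235.4] [253.6 183.1] [275.  215.5] [231.8 215.5]
```

The knob matches the prediction within 1 px, so the tool is centred. I'll descend and grip.

Emit:
{"api": "play_rows", "payload": {
  "rows": [
    {"slide": [0, 0, 0.162], "delta_rot": [0, 0, 0], "fingers": 0.6},
    {"slide": [0, 0, 0.162], "delta_rot": [0, 0, 0], "fingers": 0.6},
    {"slide": [0, 0, 0.162], "delta_rot": [0, 0, 0], "fingers": 0.6},
    {"slide": [0, 0, 0], "delta_rot": [0, 0, 0], "fingers": 0.6}
  ]
}}

```text
time_s: 13.1
tcp_pos: [0.5166, 0.0502, 0.0601]
eef_rot: [179.7, 0.1, -50.2]
contact_force: [-0.4, -0.1, -0.3]
gripper_width: 0.0699
gripper_force: 0.0
```

Emit:
{"api": "play_rows", "payload": {
  "rows": [
    {"slide": [0, 0, 0], "delta_rot": [0, 0, 0], "fingers": -1},
    {"slide": [0, 0, 0], "delta_rot": [0, 0, 0], "fingers": -1},
    {"slide": [0, 0, 0], "delta_rot": [0, 0, 0], "fingers": -1},
    {"slide": [0, 0, 0], "delta_rot": [0, 0, 0], "fingers": -1}
  ],
  "squeeze": 50
}}

```text
time_s: 13.6
tcp_pos: [0.5188, 0.0511, 0.0628]
eef_rot: [-180.0, -0.0, -50.1]
contact_force: [-0.0, -0.5, 0.6]
gripper_width: 0.0358
gripper_force: 0.0
```

```bash
cat > st.py <<'E'
from h import *
s=r.get_state(); print(*[(k,np.round(s[k],4)) for k in("time_s","tcp_pos","eef_rot","contact_force","moment","gripper_width","gripper_force")], s["joint_torque"][5].round(3))
E
python3 st.py
```

```text
('time_s', np.float64(13.6)) ('tcp_pos', array([0.5188, 0.0511, 0.0628])) ('eef_rot', array([-1.799558e+02, -1.110000e-02, -5.013630e+01])) ('contact_force', array([-0.0231, -0.455 ,  0.5616])) ('moment', array([-0.0097,  0.1515,  0.0345])) ('gripper_width', np.float64(0.0358)) ('gripper_force', np.float64(0.0)) -0.003
```

Emit:
{"api": "play_rows", "payload": {
  "rows": [
    {"slide": [0, 0, 0], "delta_rot": [0, 0, 0], "fingers": -1},
    {"slide": [0, 0, 0], "delta_rot": [0, 0, 0], "fingers": -1},
    {"slide": [0, 0, 0], "delta_rot": [0, 0, 0], "fingers": -1}
  ],
  "squeeze": 50
}}

```text
time_s: 13.98
tcp_pos: [0.519, 0.0512, 0.0627]
eef_rot: [-180.0, -0.0, -50.1]
contact_force: [-0.8, 0.9, 3.0]
gripper_width: 0.0311
gripper_force: 50.0
```

```bash
python3 st.py
```

```text
('time_s', np.float64(13.975)) ('tcp_pos', array([0.519 , 0.0512, 0.0627])) ('eef_rot', array([-1.799583e+02, -1.370000e-02, -5.012580e+01])) ('contact_force', array([-0.7929,  0.9486,  3.044 ])) ('moment', array([0.5004, 0.3017, 0.016 ])) ('gripper_width', np.float64(0.0311)) ('gripper_force', np.float64(50.001)) 0.012
```

Emit:
{"api": "play_rows", "payload": {
  "rows": [
    {"slide": [0, 0, 0], "delta_rot": [0, 0, 0.5], "fingers": -1},
    {"slide": [0, 0, 0], "delta_rot": [0, 0, 1], "fingers": -1},
    {"slide": [0, 0, 0], "delta_rot": [0, 0, 1], "fingers": -1},
    {"slide": [0, 0, 0], "delta_rot": [0, 0, 0.5], "fingers": -1},
    {"slide": [0, 0, 0], "delta_rot": [0, 0, 0], "fingers": -1},
    {"slide": [0, 0, 0], "delta_rot": [0, 0, 0], "fingers": -1}
  ]
}}

```text
time_s: 14.72
tcp_pos: [0.5191, 0.0513, 0.0627]
eef_rot: [-179.9, -0.0, -63.8]
contact_force: [0.4, 1.8, 4.4]
gripper_width: 0.0308
gripper_force: 50.0
```

```bash
python3 st.py
```

```text
('time_s', np.float64(14.725)) ('tcp_pos', array([0.5191, 0.0513, 0.0627])) ('eef_rot', array([-1.799462e+02, -3.900000e-03, -6.382780e+01])) ('contact_force', array([0.3968, 1.7699, 4.3669])) ('moment', array([0.7142, 0.1381, 0.018 ])) ('gripper_width', np.float64(0.0308)) ('gripper_force', np.float64(50.0015)) 0.034
```

Emit:
{"api": "play_rows", "payload": {
  "rows": [
    {"slide": [0, 0, 0], "delta_rot": [0, 0, 1], "fingers": -1},
    {"slide": [0, 0, 0], "delta_rot": [0, 0, 1], "fingers": -1},
    {"slide": [0, 0, 0], "delta_rot": [0, 0, 1], "fingers": -1},
    {"slide": [0, 0, 0], "delta_rot": [0, 0, 1], "fingers": -1},
    {"slide": [0, 0, 0], "delta_rot": [0, 0, 1], "fingers": -1},
    {"slide": [0, 0, 0], "delta_rot": [0, 0, 1], "fingers": -1}
  ]
}}

```text
time_s: 15.48
tcp_pos: [0.5192, 0.0513, 0.0627]
eef_rot: [-179.9, 0.0, -91.5]
contact_force: [1.2, 2.7, 5.4]
gripper_width: 0.0311
gripper_force: 50.0
```

```bash
python3 st.py; python3 - <<'E'
from h import *
w=r.capture("wrist")["image"]; c=r.capture("side")["image"]
cv2.imwrite("pics/k2.png",np.vstack([cv2.resize(w,(500,375)),cv2.resize(c[150:220,230:330],(300,210),interpolation=2).repeat(1,0) if 0 else cv2.resize(c[150:195,225:332],(500,210),interpolation=2)]))
E
```

```text
('time_s', np.float64(15.475)) ('tcp_pos', array([0.5192, 0.0513, 0.0627])) ('eef_rot', array([-1.799399e+02,  2.160000e-02, -9.146950e+01])) ('contact_force', array([1.2021, 2.6671, 5.3763])) ('moment', array([0.7611, 0.0324, 0.0534])) ('gripper_width', np.float64(0.0311)) ('gripper_force', np.float64(49.9996)) 0.951
```

View pics/k2.png

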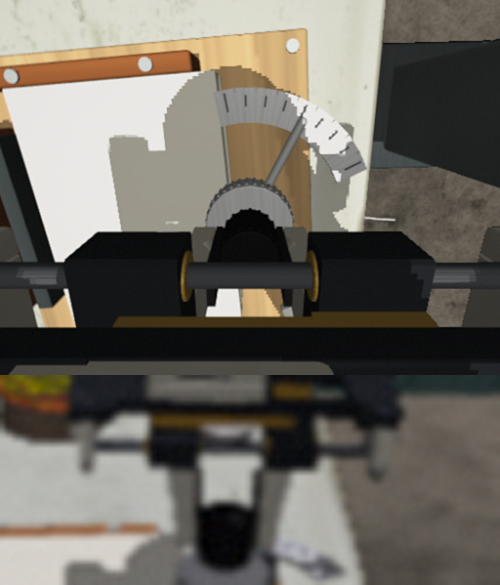

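The fingers straddle the knob at about (250,235), clear of the ring, and the pointer at (270–305, 185–115) lies on its scale. From here I turn in smaller steps with pauses and read the moment.

Emit:
{"api": "play_rows", "payload": {
  "rows": [
    {"slide": [0, 0, 0], "delta_rot": [0, 0, 1], "fingers": -1},
    {"slide": [0, 0, 0], "delta_rot": [0, 0, 1], "fingers": -1},
    {"slide": [0, 0, 0], "delta_rot": [0, 0, 1], "fingers": -1},
    {"slide": [0, 0, 0], "delta_rot": [0, 0, 0], "fingers": -1},
    {"slide": [0, 0, 0], "delta_rot": [0, 0, 0], "fingers": -1},
    {"slide": [0, 0, 0], "delta_rot": [0, 0, 0], "fingers": -1}
  ]
}}

```text
time_s: 16.32
tcp_pos: [0.5192, 0.0513, 0.0627]
eef_rot: [-179.9, 0.0, -104.9]
contact_force: [2.0, 2.2, 4.3]
gripper_width: 0.0309
gripper_force: 50.0
```

```bash
python3 st.py
```

```text
('time_s', np.float64(16.325)) ('tcp_pos', array([0.5192, 0.0513, 0.0627])) ('eef_rot', array([-1.799432e+02,  4.140000e-02, -1.049264e+02])) ('contact_force', array([1.9812, 2.1564, 4.3179])) ('moment', array([ 0.8267, -0.3669, -0.1116])) ('gripper_width', np.float64(0.0309)) ('gripper_force', np.float64(50.0016)) 0.096
```

Emit:
{"api": "play_rows", "payload": {
  "rows": [
    {"slide": [0, 0, 0], "delta_rot": [0, 0, 0.6], "fingers": -1},
    {"slide": [0, 0, 0], "delta_rot": [0, 0, 0.6], "fingers": -1},
    {"slide": [0, 0, 0], "delta_rot": [0, 0, 0], "fingers": -1},
    {"slide": [0, 0, 0], "delta_rot": [0, 0, 0], "fingers": -1},
    {"slide": [0, 0, 0], "delta_rot": [0, 0, 0], "fingers": -1}
  ]
}}

```text
time_s: 16.95
tcp_pos: [0.5193, 0.0513, 0.0627]
eef_rot: [-179.9, 0.0, -110.4]
contact_force: [1.0, 2.5, 5.8]
gripper_width: 0.0306
gripper_force: 50.0
```

```bash
python3 st.py
```

```text
('time_s', np.float64(16.95)) ('tcp_pos', array([0.5193, 0.0513, 0.0627])) ('eef_rot', array([-1.799455e+02,  4.790000e-02, -1.104217e+02])) ('contact_force', array([0.9526, 2.465 , 5.8227])) ('moment', array([ 0.899 , -0.3399, -0.045 ])) ('gripper_width', np.float64(0.0306)) ('gripper_force', np.float64(50.0015)) 0.034
```

```bash
cat > mz.py <<'E'
from h import *
M=[];F=[];Q=[]
for i in range(8):
    r.capture("side"); s=r.get_state(); M.append(s["moment"]);F.append(s["contact_force"]);Q.append(s["joint_torque"][5])
M=np.array(M);print("t",s["time_s"],"yaw",s["eef_rot"][2].round(2),"M",M.mean(0).round(3),"sd",M.std(0).round(3),"F",np.mean(F,0).round(1),"tau6",np.mean(Q).round(3),np.std(Q).round(3),"w",s["gripper_width"].round(4))
E
python3 mz.py
```

```text
Traceback (most recent call last):
  File "mz.py", line 5, in <module>
    M=np.array(M);print("t",s["time_s"],"yaw",s["eef_rot"][2].round(2),"M",M.mean(0).round(3),"sd",M.std(0).round(3),"F",np.mean(F,0).round(1),"tau6",np.mean(Q).round(3),np.std(Q).round(3),"w",s["gripper_width"].round(4))
                                                                                                                                                                                                 ^^^^^^^^^^^^^^^^^^^^^^^^
AttributeError: 'float' object has no attribute 'round'
```

Emit:
{"api": "play_rows", "payload": {
  "rows": [
    {"slide": [0, 0, 0], "delta_rot": [0, 0, 0.6], "fingers": -1},
    {"slide": [0, 0, 0], "delta_rot": [0, 0, 0.6], "fingers": -1},
    {"slide": [0, 0, 0], "delta_rot": [0, 0, 0], "fingers": -1}
  ]
}}

```text
time_s: 17.73
tcp_pos: [0.5193, 0.0513, 0.0627]
eef_rot: [-180.0, 0.0, -116.0]
contact_force: [1.7, 2.3, 4.0]
gripper_width: 0.0311
gripper_force: 50.0
```

```bash
python3 mz.py
```

```text
Traceback (most recent call last):
  File "mz.py", line 5, in <module>
    M=np.array(M);print("t",s["time_s"],"yaw",s["eef_rot"][2].round(2),"M",M.mean(0).round(3),"sd",M.std(0).round(3),"F",np.mean(F,0).round(1),"tau6",np.mean(Q).round(3),np.std(Q).round(3),"w",s["gripper_width"].round(4))
                                                                                                                                                                                                 ^^^^^^^^^^^^^^^^^^^^^^^^
AttributeError: 'float' object has no attribute 'round'
```

```bash
cat > mz.py <<'E'
from h import *
A=[]
for i in range(8):
    r.capture("side"); s=r.get_state(); A.append([*s["moment"],*s["contact_force"],s["joint_torque"][5]])
A=np.array(A); print("t",s["time_s"],"yaw",s["eef_rot"][2],"mean",A.mean(0).round(3),"sd",A.std(0).round(3))
E
python3 mz.py
```

```text
t 18.525 yaw -115.92074067501825 mean [ 0.893 -0.501 -0.031  1.783  2.261  4.944  0.033] sd [0.021 0.029 0.027 0.524 0.53  0.583 0.   ]
```

Emit:
{"api": "play_rows", "payload": {
  "rows": [
    {"slide": [0, 0, 0], "delta_rot": [0, 0, 0.6], "fingers": -1},
    {"slide": [0, 0, 0], "delta_rot": [0, 0, 0], "fingers": -1}
  ]
}}

```text
time_s: 18.77
tcp_pos: [0.5193, 0.0513, 0.0627]
eef_rot: [-179.9, 0.1, -118.7]
contact_force: [1.5, 2.7, 5.5]
gripper_width: 0.031
gripper_force: 50.0
```

```bash
python3 mz.py
```

```text
t 19.175 yaw -118.66952546673488 mean [ 0.881 -0.517 -0.009  1.48   2.199  5.248  0.015] sd [0.026 0.029 0.019 0.396 0.282 0.43  0.026]
```

```bash
cat > ed.py <<'E'
from h import *
def edges(im,off=0):
    h=cv2.cvtColor(im,cv2.COLOR_BGR2HSV)[...,1].astype(float); L=[];Rr=[]
    for v in range(225,230):
        p=h[v-130]; 
        def cr(a,b,step):
            for u in range(a,b,step):
                x,y=p[u-170],p[u+step-170]
                if x<70<=y: return u+step*(70-x)/(y-x)
            return np.nan
        L.append(cr(240,205,-1));Rr.append(cr(245,290,1))
    return np.round(L,2),np.round(Rr,2)
if __name__=="__main__":
    a=cv2.resize(cv2.imread("pics/s2.png"),(140,130),interpolation=3)
    print("before",edges(a)); c=r.capture("side"); print("now",edges(c["image"][130:260,170:310]))
    print("px per mm", [proj(c,[.518+x,.051+.1,.03])[0] for x in(.014,.024)])
E
python3 ed.py
```

```text
before (array([218.14, 218.27, 218.27, 218.  , 217.78]), array([270.19, 270.35, 270.51, 270.55, 270.41]))
now (array([216.76, 216.74, 216.71, 216.74, 216.71]), array([268.57, 268.52, 268.58, 268.78, 268.75]))
px per mm [np.float64(269.15012449261906), np.float64(265.528268624077)]
```

The block has moved 1.5 px (about 4 mm), so the knob and cam are working. I'll also track the jaw bar edge in the side view.

```bash
python3 - <<'E'
from h import *
a=cv2.resize(cv2.imread("pics/s2.png"),(140,130),interpolation=3); b=r.capture("side")["image"][130:260,170:310]
for n,i in(("b",a),("n",b)):
    for v in(206,212,218,222): print(n,v,i[v-130,28:52,2])
E
python3 mz.py
```

```text
b 206 [179 171 149 127 131 135 128 106  93 140 183 189 155  88  54  56  91 156
 199 202 203 212 216 216]
b 212 [176 172 156 139 135 136 129 113 123 171 194 177 128  74  51  55  94 159
 201 204 205 213 216 216]
b 218 [174 164 134  93  68  62  58  70 111 157 175 172 136  64  21  33  89 163
 201 186 145 118 113 113]
b 222 [172 163 130  86  66  65  63  64  92 130 152 150 123  62  23  27  74 151
 194 174 121 103 104 105]
n 206 [176 169 148 122 129 132 128 103  89 141 186 190 156  86  53  55  88 156
 202 214 214 214 213 213]
n 212 [174 171 154 135 132 135 128 110 120 168 191 177 128  72  51  58  92 160
 206 213 214 212 214 213]
n 218 [173 163 133  93  65  61  57  66 110 157 175 172 136  63  22  34  87 164
 204 212 213 213 213 214]
n 222 [170 161 131  82  63  63  59  61  86 129 145 145 123  61  26  25  70 145
 171 143 132 136 134 133]
t 19.675 yaw -118.67072331463342 mean [ 0.882 -0.497 -0.012  1.299  2.138  4.876  0.027] sd [0.025 0.035 0.025 0.319 0.477 0.429 0.   ]
```

Emit:
{"api": "play_rows", "payload": {
  "rows": [
    {"slide": [0, 0, 0], "delta_rot": [0, 0, 0.5], "fingers": -1},
    {"slide": [0, 0, 0], "delta_rot": [0, 0, 0.5], "fingers": -1}
  ]
}}

```text
time_s: 19.92
tcp_pos: [0.5193, 0.0513, 0.0627]
eef_rot: [-179.9, 0.1, -123.3]
contact_force: [1.8, 2.1, 4.1]
gripper_width: 0.0311
gripper_force: 50.0
```

```bash
python3 mz.py; python3 ed.py|sed -n 2p
```

```text
t 20.325 yaw -123.2598124577548 mean [ 0.856 -0.634 -0.     1.726  2.371  4.795 -0.041] sd [0.023 0.028 0.036 0.327 0.597 0.345 0.158]
now (array([216.63, 216.57, 216.58, 216.49, 216.5 ]), array([268.37, 268.34, 268.41, 268.46, 268.42]))
```

The jaw edge profile repeats to about 0.03 px, so it can measure the jaw's travel. I'll use it with small turns.

```bash
cat > jaw.py <<'E'
from h import *
import sys
def cross(im):
    out=[]
    for v in range(202,223):
        p=im[v,:,2].astype(float)
        for u in range(208,214):
            if p[u]>=105>p[u+1]: out.append(u+(p[u]-105)/(p[u]-p[u+1])); break
        else: out.append(np.nan)
    return np.array(out)
def right(im):
    out=[]
    for v in range(204,216):
        p=im[v,:,2].astype(float)
        for u in range(212,218):
            if p[u]<=105<p[u+1]: out.append(u+(105-p[u])/(p[u+1]-p[u])); break
        else: out.append(np.nan)
    return np.array(out)
A=[];B=[];M=[]
for i in range(4):
    c=r.capture("side"); A.append(cross(c["image"]));B.append(right(c["image"])); s=r.get_state(); M.append(s["moment"][2])
a=np.nanmean(A,0);b=np.nanmean(B,0)
if len(sys.argv)>1: np.savez("jref.npz",a=a,b=b)
q=np.load("jref.npz"); k=(proj(c,[.682,.13,.04])[0]-proj(c,[.692,.13,.04])[0])/10
print("t",s["time_s"],"yaw",s["eef_rot"][2],"jaw mm left",-np.nanmedian(a-q["a"])/k,"right",-np.nanmedian(b-q["b"])/k,"px/mm",k,"Mz",np.mean(M))
E
python3 jaw.py ref; python3 jaw.py
```

```text
t 20.575 yaw -123.257690920421 jaw mm left -0.0 right -0.0 px/mm 0.36162100277072684 Mz -0.0407834848125984
t 20.775 yaw -123.25676986872794 jaw mm left -0.005424430128805051 right 0.0023714630962261307 px/mm 0.36162100277072684 Mz -0.01491435770658342
```

Emit:
{"api": "play_rows", "payload": {
  "rows": [
    {"slide": [0, 0, 0], "delta_rot": [0, 0, 0.6], "fingers": -1},
    {"slide": [0, 0, 0], "delta_rot": [0, 0, 0.6], "fingers": -1}
  ]
}}

```text
time_s: 21.02
tcp_pos: [0.5193, 0.0513, 0.0627]
eef_rot: [-180.0, 0.1, -128.8]
contact_force: [2.5, 1.6, 5.2]
gripper_width: 0.031
gripper_force: 50.0
```

```bash
python3 jaw.py
```

```text
t 21.225 yaw -128.75853336561408 jaw mm left -0.004279916839250283 right -0.08640916897168124 px/mm 0.36162100277072684 Mz 0.024573286738050676
```

Emit:
{"api": "play_rows", "payload": {
  "rows": [
    {"slide": [0, 0, 0], "delta_rot": [0, 0, 0.6], "fingers": -1},
    {"slide": [0, 0, 0], "delta_rot": [0, 0, 0.6], "fingers": -1}
  ]
}}

```text
time_s: 21.48
tcp_pos: [0.5193, 0.0512, 0.0627]
eef_rot: [-180.0, 0.1, -134.3]
contact_force: [2.2, 2.4, 5.3]
gripper_width: 0.0306
gripper_force: 50.0
```

```bash
python3 jaw.py;python3 ed.py|sed -n 2p
```

```text
t 21.675 yaw -134.25766421570611 jaw mm left -0.005800813818645241 right 0.1860908022260951 px/mm 0.36162100277072684 Mz -0.009961097627415006
now (array([214.88, 215.15, 215.47, 215.69, 215.67]), array([267.71, 267.59, 267.89, 268.05, 267.89]))
```

Emit:
{"api": "play_rows", "payload": {
  "rows": [
    {"slide": [0, 0, 0], "delta_rot": [0, 0, 0.6], "fingers": -1},
    {"slide": [0, 0, 0], "delta_rot": [0, 0, 0.6], "fingers": -1}
  ]
}}

```text
time_s: 21.98
tcp_pos: [0.5193, 0.0512, 0.0627]
eef_rot: [-180.0, 0.1, -139.8]
contact_force: [2.8, 1.9, 5.2]
gripper_width: 0.0308
gripper_force: 50.0
```

```bash
python3 jaw.py;python3 ed.py|sed -n 2p
```

```text
t 22.175 yaw -139.75473911093573 jaw mm left -0.008534868835741335 right 0.26687212816812267 px/mm 0.36162100277072684 Mz -0.009319595530530283
now (array([214.47, 214.75, 215.34, 215.49, 215.46]), array([267.3 , 267.14, 267.28, 267.46, 267.43]))
```

Emit:
{"api": "play_rows", "payload": {
  "rows": [
    {"slide": [0, 0, 0], "delta_rot": [0, 0, 0.5], "fingers": -1},
    {"slide": [0, 0, 0], "delta_rot": [0, 0, 0.5], "fingers": -1}
  ]
}}

```text
time_s: 22.48
tcp_pos: [0.5194, 0.0512, 0.0627]
eef_rot: [-180.0, 0.1, -144.4]
contact_force: [3.8, 2.8, 4.4]
gripper_width: 0.0308
gripper_force: 50.0
```

```bash
python3 jaw.py
```

```text
t 22.675 yaw -144.34063017120815 jaw mm left 0.002975705168073596 right 0.9987104020923226 px/mm 0.36162100277072684 Mz 0.0032025437460472357
```

Emit:
{"api": "play_rows", "payload": {
  "rows": [
    {"slide": [0, 0, 0], "delta_rot": [0, 0, 0.5], "fingers": -1},
    {"slide": [0, 0, 0], "delta_rot": [0, 0, 0.5], "fingers": -1}
  ]
}}

```text
time_s: 22.92
tcp_pos: [0.5193, 0.0512, 0.0627]
eef_rot: [-180.0, 0.1, -149.0]
contact_force: [3.8, 3.0, 5.7]
gripper_width: 0.0311
gripper_force: 50.0
```

```bash
python3 jaw.py;python3 ed.py|sed -n 2p
```

```text
t 23.125 yaw -148.9289731037513 jaw mm left 0.0954365144134594 right 2.2928537650899443 px/mm 0.36162100277072684 Mz 0.06598342256101483
now (array([211.39, 213.35, 214.48, 214.8 , 214.79]), array([266.8 , 266.75, 266.78, 266.83, 266.85]))
```

Emit:
{"api": "play_rows", "payload": {
  "rows": [
    {"slide": [0, 0, 0], "delta_rot": [0, 0, 0.5], "fingers": -1},
    {"slide": [0, 0, 0], "delta_rot": [0, 0, 0.5], "fingers": -1}
  ]
}}

```text
time_s: 23.42
tcp_pos: [0.5193, 0.0512, 0.0627]
eef_rot: [-180.0, 0.1, -153.6]
contact_force: [4.3, 1.7, 4.2]
gripper_width: 0.031
gripper_force: 50.0
```

```bash
python3 jaw.py;python3 ed.py|sed -n 2p
```

```text
t 23.625 yaw -153.50324717218754 jaw mm left 1.107689837441288 right 2.649647360605612 px/mm 0.36162100277072684 Mz 0.12322599239579782
now (array([211.35, 213.11, 214.33, 214.6 , 214.53]), array([266.66, 266.58, 266.63, 266.79, 266.63]))
```

Emit:
{"api": "play_rows", "payload": {
  "rows": [
    {"slide": [0, 0, 0], "delta_rot": [0, 0, 0.5], "fingers": -1},
    {"slide": [0, 0, 0], "delta_rot": [0, 0, 0], "fingers": -1}
  ]
}}

```text
time_s: 23.92
tcp_pos: [0.5193, 0.0512, 0.0627]
eef_rot: [-180.0, 0.1, -155.8]
contact_force: [4.5, 1.0, 5.2]
gripper_width: 0.0312
gripper_force: 50.0
```

```bash
python3 jaw.py;python3 ed.py|sed -n 2p
```

```text
t 24.125 yaw -155.78680715878556 jaw mm left 1.627858466287327 right 2.7996486357641883 px/mm 0.36162100277072684 Mz 0.15655379072664408
now (array([210.96, 213.07, 214.17, 214.45, 214.46]), array([266.64, 266.52, 266.43, 266.52, 266.56]))
```

Emit:
{"api": "play_rows", "payload": {
  "rows": [
    {"slide": [0, 0, 0], "delta_rot": [0, 0, 0.5], "fingers": -1},
    {"slide": [0, 0, 0], "delta_rot": [0, 0, 0.5], "fingers": -1},
    {"slide": [0, 0, 0], "delta_rot": [0, 0, 0], "fingers": -1}
  ]
}}

```text
time_s: 24.55
tcp_pos: [0.5193, 0.0512, 0.0627]
eef_rot: [-180.0, 0.1, -160.4]
contact_force: [4.4, 1.9, 4.7]
gripper_width: 0.0309
gripper_force: 50.0
```

```bash
python3 jaw.py;python3 ed.py|sed -n 2p; python3 mz.py
```

```text
t 24.75 yaw -160.36343412825224 jaw mm left 2.44209219074184 right 3.0293250360697908 px/mm 0.36162100277072684 Mz 0.23030800037957627
now (array([210.56, 212.38, 213.86, 214.27, 214.31]), array([266.52, 266.31, 266.45, 266.53, 266.42]))
t 25.2 yaw -160.3617780201837 mean [ 0.554 -1.333  0.213  3.651  1.451  4.897 -0.212] sd [0.036 0.027 0.023 0.428 0.593 0.305 0.   ]
```

Emit:
{"api": "play_rows", "payload": {
  "rows": [
    {"slide": [0, 0, 0], "delta_rot": [0, 0, 0.5], "fingers": -1},
    {"slide": [0, 0, 0], "delta_rot": [0, 0, 0], "fingers": -1},
    {"slide": [0, 0, 0], "delta_rot": [0, 0, 0], "fingers": -1}
  ]
}}

```text
time_s: 25.58
tcp_pos: [0.5193, 0.0511, 0.0627]
eef_rot: [-180.0, 0.1, -162.7]
contact_force: [3.5, 1.3, 4.7]
gripper_width: 0.0314
gripper_force: 50.0
```

```bash
python3 jaw.py; python3 mz.py
```

```text
t 25.775 yaw -162.65030980374823 jaw mm left 2.4805026832074275 right 3.0849242316075163 px/mm 0.36162100277072684 Mz 0.2565814357861622
t 26.175 yaw -162.6496462197594 mean [ 0.538 -1.323  0.253  3.874  1.49   4.846 -0.253] sd [0.038 0.036 0.014 0.28  0.439 0.497 0.   ]
```

That puts the grip at about 9–10 N. I'll release the knob, lift and re-check.

Emit:
{"api": "play_rows", "payload": {
  "rows": [
    {"slide": [0, 0, 0], "delta_rot": [0, 0, 0], "fingers": 0.6},
    {"slide": [0, 0, 0], "delta_rot": [0, 0, 0], "fingers": 0.6},
    {"slide": [0, 0, 0], "delta_rot": [0, 0, 0], "fingers": 0.6},
    {"slide": [0, 0, 0], "delta_rot": [0, 0, 0], "fingers": 0.6},
    {"slide": [0, 0, -0.15], "delta_rot": [0, 0, 0], "fingers": 0.6},
    {"slide": [0, 0, -0.3], "delta_rot": [0, 0, 0], "fingers": 0.6},
    {"slide": [0, 0, -0.3], "delta_rot": [0, 0, 0], "fingers": 0.6},
    {"slide": [0, 0, 0], "delta_rot": [0, 0, 0], "fingers": 0.6}
  ]
}}

```text
time_s: 27.18
tcp_pos: [0.5207, 0.0517, 0.1786]
eef_rot: [180.0, 0.4, -162.9]
contact_force: [-0.0, 1.3, -0.7]
gripper_width: 0.0704
gripper_force: 0.0
```

```bash
python3 jaw.py; python3 mz.py; python3 - <<'E'
from h import *
# pointer check: wrist-cam free; compare top view quadrant area with the start
import pickle
a=pickle.load(open("top.pkl","rb"))["image"]; c=r.capture("top"); d=cv2.absdiff(a,c["image"]).max(2)[200:242,258:300]
print("quadrant diff",d.mean(),(d>40).sum())
E
```

```text
t 27.375 yaw -162.89996160026192 jaw mm left 2.7049264235680326 right 2.966659166646955 px/mm 0.36162100277072684 Mz -0.01656373628983983
t 27.775 yaw -162.89167401975126 mean [ 0.006 -0.013 -0.019  0.104 -0.062 -0.247  0.001] sd [0.016 0.037 0.043 0.293 0.428 0.458 0.   ]
quadrant diff 43.30102040816327 957
```

Emit:
{"api": "play_rows", "payload": {
  "rows": [
    {"slide": [0.225, -0.28, -0.05], "delta_rot": [0, 0, 0], "fingers": 0.6},
    {"slide": [0.225, -0.28, -0.05], "delta_rot": [0, 0, 0], "fingers": 0.6},
    {"slide": [0.225, -0.28, 0], "delta_rot": [0, 0, 0], "fingers": 0.6},
    {"slide": [0.225, -0.28, 0], "delta_rot": [0, 0, 0], "fingers": 0.6},
    {"slide": [0.225, -0.28, 0], "delta_rot": [0, 0, 0], "fingers": 0.6},
    {"slide": [0, 0, 0], "delta_rot": [0, 0, 0], "fingers": 0.6},
    {"slide": [0, 0, 0], "delta_rot": [0, 0, 0], "fingers": 0.6}
  ]
}}

```text
time_s: 28.7
tcp_pos: [0.4192, -0.1995, 0.1899]
eef_rot: [-180.0, 0.0, -163.0]
contact_force: [0.2, -0.5, 0.1]
gripper_width: 0.07
gripper_force: 0.0
```

```bash
python3 jaw.py; python3 - <<'E'
from h import *
import pickle
a=pickle.load(open("top.pkl","rb"))["image"]; c=r.capture("top"); im=c["image"]
d=cv2.absdiff(a,im).max(2)[200:242,258:300]; print("quadrant diff",d.mean(),(d>40).sum())
q=np.load("jig.npz"); o,th=q["o"],q["th"]; R=np.array([[np.cos(th),-np.sin(th)],[np.sin(th),np.cos(th)]])
for n,i in(("start",a),("now",im)):
    s=cv2.cvtColor(i,cv2.COLOR_BGR2HSV)[...,1].astype(float); out=[]
    for v in range(160,198,6):
        p=s[v]; 
        f=lambda A,B,st:next((u+st*(50-p[u])/(p[u+st]-p[u]) for u in range(A,B,st) if p[u]<50<=p[u+st]),np.nan)
        L=f(230,192,-1);Rr=f(240,292,1)
        out.append([*(1e3*((onz(c,u,v,.05)[:2]-o)@R)[1] for u in(L,Rr))])
    print(n,np.round(out,1).tolist())
E
```

```text
t 28.9 yaw -162.7953235069052 jaw mm left 2.8227843678672944 right 2.8772282785906587 px/mm 0.36162100277072684 Mz 0.00724546718832653
quadrant diff 79.86111111111111 1721
start [[134.6, -67.4], [134.2, -67.2], [134.2, -67.5], [134.0, -67.9], [133.6, -67.7], [133.4, -67.8], [133.4, -68.4]]
now [[100.3, -101.1], [100.1, -100.9], [100.1, -100.8], [100.6, -101.1], [99.9, -101.0], [100.3, 21.1], [100.5, 25.8]]
```

```bash
python3 -c "
from plant import r
print(r.close_job())"
```

```text
the job is handed in; nothing more can be done
None
```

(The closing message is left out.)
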